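# Seat the lid of the sample case evenly

## Robot

A 6-joint arm with a two-finger parallel gripper is mounted at the origin on the work surface. World frame = base frame: x ahead of the robot, y to its left, z up, the work surface at z = 0. Lengths are in m, angles in rad, forces in N, time in s.
With the tool pointing down it reaches from about 0.375 to 0.9 m from the base axis. Payload 3.1 kg.
Tool frame: the origin (TCP) lies midway between the tips of the shut fingers; the grasp point (between the pads) lies 19 mm behind it (manip.grasp_offset is the distance from the TCP to the grasp point, in m); z points along the fingers, y is the line along which they close (so a half turn about z gives the same grasp; the last joint's range is limited). The gripper opens to 85 mm and grips with 20 to 120 N. Pads are 22 mm wide; open, the fingers measure 114 mm over their backs; the gripper's body (76 mm by 85 mm) begins 54 mm behind the grasp point. The pads swing forward as they close: fully open they stand 13 mm farther back than shut.
Start: joints at [-1.435, 0.527, 1.433, -0, 1.181, -0.178], TCP at [0.194, -0.594, 0.199] pointing down, gripper open.
Joint ranges: [-3.08, 3.08], [-0.75, 2.2], [0.22, 2.44], [-1.43, 4.57], [0, 2.65], [-2.85, 2.85]. Speed limits (rad/s): [2.79, 2.79, 3.14, 3.14, 3.14, 3.14].

## Interface

Orientations are given as a unit quaternion [x, y, z, w].
In Python, from station import sensors, cams, order, manip gives the robot as it stands.
- The arm moves only by the tool move_arm, never from a script. Its argument "targets" is a list of rows, each an object of numbers: "dx", "dy", "dz": the shift along the world's x, y, z normalised to -1 to 1, where 1 is 25 mm; "rx", "ry", "rz": the turn, a rotation vector about the world's x, y, z normalised to -1 to 1, where 1 is 30 degrees. A call has exactly 10 rows; each row shifts and turns the commanded pose from where the row before left it; what a row does not reach is not made up. A row lasts 1/8 s, in which the tool goes at most 62.5 mm and 10.7 degrees, less where a joint would pass 70% of its speed; a pose out of reach is approached as far as the arm can. A call with a number of a shift or a turn outside -1 to 1 is refused whole. A call with a gripper value outside its range is refused whole. "claw" is the opening in per cent of the stroke, from 0 (shut) to 100 (fully open), set as the call begins (left out, the last holds). The fingers move at their own pace and stop on an object; "newtons" is the grip in N (left out, the last holds). Time passes only in rows, so rows that do not move let the fingers close, or fill a call up. It gives the time, the measured TCP pose, the force, the opening and the grip force at its end, in the units of the state.
- sensors.sense(): the state, without advancing time (a new reading comes with each control period).
- cams.snapshot(name): name is "scene" or "side" or "wrist"; returns the picture (480x640x3 uint8, red, green, blue); there is no depth.
- cams.camera_model(name): a dict with "fx", "fy", "cx", "cy" (pixels), "extrinsics" (4x4, takes a point from world to camera coordinates). Camera axes: x right, y down, z forward; pixel columns grow to the right and rows downward; lengths in m; the calibration is good to about 2 mm. A picture is of the moment at which its call begins: read the wrist's pose just before it. camera_model takes no time and is no camera call; for the wrist camera it gives the pose at the moment of the call.
- order.sign_off(): hands the job in; it is judged then, once.
The state is a dict: "t": time; "q": joint angles; "qd": joint speeds; "tau": joint torques, N m; "tcp_pos": TCP position; "tool_rot": TCP orientation; "force": force on the tool from outside, world axes, zero at the start; "ft_torque": the same for the moment, N m; "finger_gap": opening from 0.0 (shut) to 1.0 (fully open); "gripper_force": force on a finger pad.
Only numpy, scipy, OpenCV 4.12 (cv2) and the standard library are available. Lean on these libraries where they do the work, as an engineer would, in place of code of your own. Each camera call takes 0.05 s, during which the arm holds its last target. There are 200 camera calls.

## Task

Close the wider sample case, the one with four push plungers: press its plungers in star order (one, then the one diagonally opposite, then the other two), first each about halfway down all round, then again in star order fully home, so that the lid goes down evenly without cocking and seats flat. Leave the smaller case's single plunger up.

Things in the scene. Friction and masses are not known exactly. Their poses are not given: they have to be found in the camera images.
- lid: Aluminium lid, 160 x 160 x 8 mm, of the wide grey case (fixed, same outline, rim 60 mm above the table). Origin: centre of the plate's underside; x, y along its edges, z up. It floats up to 16 mm off the rim on a springy black seal, held down by four plungers at its corners, 55 mm from its centre along x and along y. Pressing one dips that corner; seated, its underside is at 60 mm.
- top_a (a point): Centre of the flat top of the plunger at the lid's -x +y corner, opposite top_c. Round black head, 28 mm across, 12 mm thick, 110 mm from its neighbours. Top 94 to 96 mm above the table at the start, 80 mm when fully home. Slides straight down, stiffly (about 8 N plus up to 5 N from the seal), and stays where it is left. Press from above with shut fingers.
- top_b (a point): Centre of the flat top of the plunger at the lid's -x -y corner, opposite top_d; otherwise the same as top_a.
- top_c (a point): Centre of the flat top of the plunger at the lid's +x -y corner, opposite top_a; otherwise the same as top_a.
- top_d (a point): Centre of the flat top of the plunger at the lid's +x +y corner, opposite top_b; otherwise the same as top_a.
- small_top (a point): Centre of the top of the single central plunger (same black head, 28 mm, top at 96 mm) on the smaller case, 100 x 100 mm, same materials, fixed: a bystander, to be left up. Which case stands left and which right varies.
Mind the look-alikes: they are no part of the job. Several things have the shape of the lid; the one meant has the colours described above.

How it is judged:
By the outcome, as a careful person would: the job done as asked, in the order asked, and still so for the second after the job is handed in, with the robot touching nothing.
It also fails if it takes over 64 s, if anything falls off the work surface, if the arm or the gripper's body presses on something with over 40 N, if the wrist force passes 120 N, or if a joint passes its speed limit or range.

## Working session

There is one attempt and no reset: what is moved stays moved. The work goes in short steps, Python scripts to look and compute and a tool call to move; the robot and the scene stay as the last step left them, time stands still between calls to the robot, and variables do not carry over. Pictures are saved under pics/ and viewed, at most 10 in all, crops included, and the job is handed in when it is done.

Besides the shell and the picture viewer there is one more tool, called after "Request:" as name(argument=value, ...), one argument or row to a line, values as JSON. move_arm: Moves the arm, as the interface text tells. Scaled input: -1 to 1 covers 25 mm each way for a shift and 30 degrees each way for a turn. Its arguments: {"type":"object","properties":{"targets":{"type":"array"},"claw":{"type":"number"},"newtons":{"type":"number"}},"required":["targets"]}

```bash
mkdir -p pics; python3 - <<'E'
from station import sensors,cams
import cv2
for n in("scene","side"):
    cv2.imwrite(f"pics/{n}0.png",cams.snapshot(n)[:,:,::-1])
s=sensors.sense();print(s["t"],s["tcp_pos"],s["tool_rot"],s["force"])
E
```

```text
0.1 [ 0.19344097 -0.59357323  0.19776259] [ 9.87639471e-01  1.56739757e-01  2.06951603e-05 -9.60738742e-04] [ 0.04759089  0.06786529 -0.54884401]
```

View pics/scene0.png

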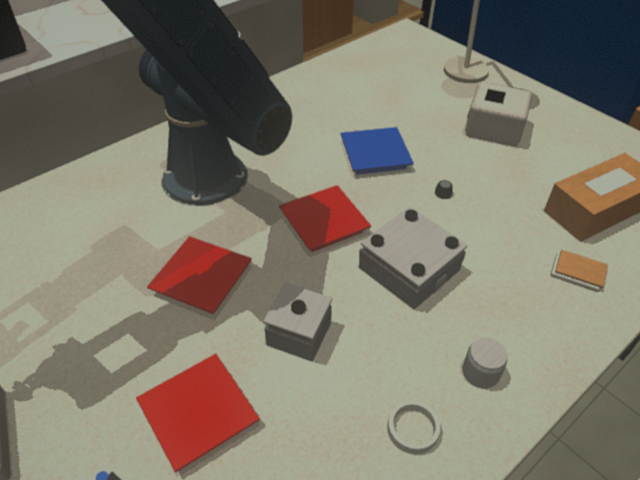

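View pics/side0.png

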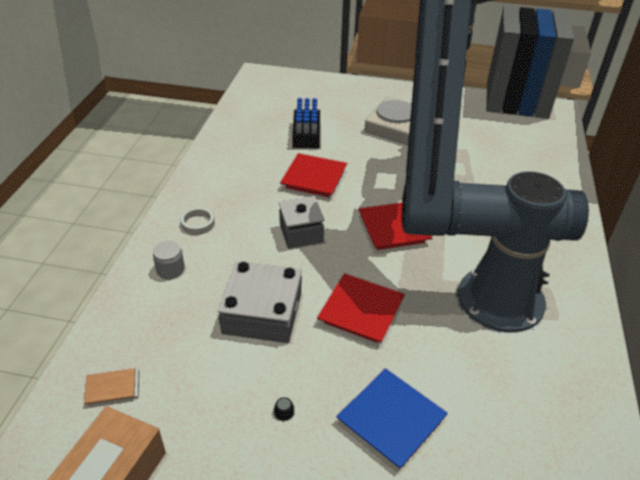

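Scene picture: the wide case with four plungers is at about (413,250), with plungers near (411,215), (452,242), (418,270) and (377,240). Look-alikes are the red plates at (325,217), (200,273) and (198,410), the blue plate at (376,150), the small case at (298,310) with its one plunger, and a loose black knob at (444,188). In the side picture the wide case is at (262,295), with plungers near (243,268), (289,273), (280,309) and (231,302). I choose the aluminium lid with four plungers and check it in a crop.

```bash
python3 - <<'E'
import cv2,numpy as np
a=cv2.imread("pics/scene0.png")[195:315,350:480];b=cv2.imread("pics/side0.png")[250:350,205:315]
f=lambda i:cv2.resize(i,(396,int(i.shape[0]*396/i.shape[1])),interpolation=cv2.INTER_CUBIC)
a,b=f(a),f(b);o=np.zeros((max(len(a),len(b)),792,3),np.uint8);o[:len(a),:396]=a;o[:len(b),396:]=b
cv2.imwrite("pics/crop.png",o);print(396/130,396/110)
E
```

```text
3.046153846153846 3.6
```

View pics/crop.png

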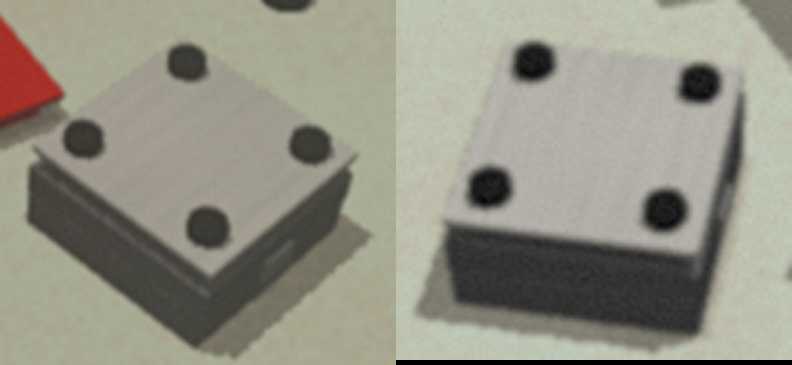

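The crop confirms an aluminium lid on a grey case with four black heads. In the scene crop they are at (187,61), (310,144), (208,226) and (84,138); in the side crop at (138,61), (303,83), (268,210) and (94,187).

```bash
cat > h.py <<'E'
import numpy as np
from station import cams
def ray(n,u,v,z):
    m=cams.camera_model(n);T=np.linalg.inv(m["extrinsics"])
    d=T[:3,:3]@[(u-m["cx"])/m["fx"],(v-m["cy"])/m["fy"],1];c=T[:3,3]
    return c+d*(z-c[2])/d[2]
E
python3 - <<'E'
from h import *
np.set_printoptions(precision=4,suppress=True)
s=130/396;A=np.array([ray("scene",350+x*s-.33,195+y*s-.33,.089) for x,y in[(187,61),(310,144),(208,226),(84,138)]])
s=110/396;B=np.array([ray("side",205+x*s-.36,250+y*s-.36,.089) for x,y in[(138,61),(303,83),(268,210),(94,187)]])
for P in(A,B):
    print(P,P.mean(0),[np.linalg.norm(P[i]-P[i-1]) for i in range(4)])
    c=P.mean(0)[:2];print([np.degrees(np.arctan2(*(p[:2]-c)[::-1])) for p in P])
print(ray("scene",298,306,.09),ray("side",301,209,.09))
E
```

```text
[[0.4958 0.2238 0.089 ]
 [0.6065 0.2279 0.089 ]
 [0.6112 0.1195 0.089 ]
 [0.5019 0.1136 0.089 ]] [0.5538 0.1712 0.089 ] [np.float64(0.11034446016145702), np.float64(0.11078639561908094), np.float64(0.10855907113543997), np.float64(0.10945316322344949)]
[np.float64(137.82346137583633), np.float64(47.1279532157181), np.float64(-42.056092219884285), np.float64(-132.05787695255182)]
[[0.61   0.1166 0.089 ]
 [0.5006 0.1123 0.089 ]
 [0.4954 0.2225 0.089 ]
 [0.6042 0.2278 0.089 ]] [0.5526 0.1698 0.089 ] [np.float64(0.11139882781529464), np.float64(0.10950593577542526), np.float64(0.11028705645766292), np.float64(0.10896425403686873)]
[np.float64(-42.81320110293733), np.float64(-132.11803185026847), np.float64(137.33210295627853), np.float64(48.31132416450773)]
[ 0.5272 -0.1218  0.09  ] [ 0.525  -0.1193  0.09  ]
```

Request:
move_arm(
  targets=[
    {"dx": 0.366, "dy": 0.99},
    {"dx": 0.366, "dy": 0.99},
    {"dx": 0.366, "dy": 0.99},
    {"dx": 0.366, "dy": 0.99},
    {"dx": 0.366, "dy": 0.99},
    {"dx": 0.366, "dy": 0.99},
    {"dx": 0.366, "dy": 0.99},
    {"dx": 0.366, "dy": 0.99},
    {"dx": 0.366, "dy": 0.99},
    {"dx": 0.366, "dy": 0.99},
  ],
  claw=0,
)

```text
schema error: expected keys dx, dy, dz, rx, ry, rz
```

Request:
move_arm(
  targets=[
    {"dx": 0.366, "dy": 0.99},
    {"dx": 0.366, "dy": 0.99},
    {"dx": 0.366, "dy": 0.99},
    {"dx": 0.366, "dy": 0.99},
    {"dx": 0.366, "dy": 0.99},
    {"dx": 0.366, "dy": 0.99},
    {"dx": 0.366, "dy": 0.99},
    {"dx": 0.366, "dy": 0.99},
    {"dx": 0.366, "dy": 0.99},
    {"dx": 0.366, "dy": 0.99},
  ],
)

```text
schema error: expected keys dx, dy, dz, rx, ry, rz
```

Request:
move_arm(
  targets=[
    {"dx": 0.366, "dy": 0.99},
    {"dx": 0.366, "dy": 0.99},
    {"dx": 0.366, "dy": 0.99},
    {"dx": 0.366, "dy": 0.99},
    {"dx": 0.366, "dy": 0.99},
    {"dx": 0.366, "dy": 0.99},
    {"dx": 0.366, "dy": 0.99},
    {"dx": 0.366, "dy": 0.99},
    {"dx": 0.366, "dy": 0.99},
    {"dx": 0, "dy": 0},
  ],
)

```text
schema error: expected keys dx, dy, dz, rx, ry, rz
```

All six keys are needed in each row.

Request:
move_arm(
  targets=[
    {"dx": 0.366, "dy": 0.99, "dz": 0, "rx": 0, "ry": 0, "rz": 0},
    {"dx": 0.366, "dy": 0.99, "dz": 0, "rx": 0, "ry": 0, "rz": 0},
    {"dx": 0.366, "dy": 0.99, "dz": 0, "rx": 0, "ry": 0, "rz": 0},
    {"dx": 0.366, "dy": 0.99, "dz": 0, "rx": 0, "ry": 0, "rz": 0},
    {"dx": 0.366, "dy": 0.99, "dz": 0, "rx": 0, "ry": 0, "rz": 0},
    {"dx": 0.366, "dy": 0.99, "dz": 0, "rx": 0, "ry": 0, "rz": 0},
    {"dx": 0.366, "dy": 0.99, "dz": 0, "rx": 0, "ry": 0, "rz": 0},
    {"dx": 0.366, "dy": 0.99, "dz": 0, "rx": 0, "ry": 0, "rz": 0},
    {"dx": 0.366, "dy": 0.99, "dz": 0, "rx": 0, "ry": 0, "rz": 0},
    {"dx": 0.366, "dy": 0.99, "dz": 0, "rx": 0, "ry": 0, "rz": 0},
  ],
  claw=0,
)

```text
t: 1.35
tcp_pos: [0.2854, -0.3454, 0.1985]
tool_rot: [0.988, 0.157, -0.0, -0.0]
force: [0.5, 0.3, -0.6]
finger_gap: -0.001
gripper_force: 0.0
```

Request:
move_arm(
  targets=[
    {"dx": 0.366, "dy": 0.99, "dz": 0, "rx": 0, "ry": 0, "rz": 0},
    {"dx": 0.366, "dy": 0.99, "dz": 0, "rx": 0, "ry": 0, "rz": 0},
    {"dx": 0.366, "dy": 0.99, "dz": 0, "rx": 0, "ry": 0, "rz": 0},
    {"dx": 0.366, "dy": 0.99, "dz": 0, "rx": 0, "ry": 0, "rz": 0},
    {"dx": 0.366, "dy": 0.99, "dz": 0, "rx": 0, "ry": 0, "rz": 0},
    {"dx": 0.366, "dy": 0.99, "dz": 0, "rx": 0, "ry": 0, "rz": 0},
    {"dx": 0.366, "dy": 0.99, "dz": 0, "rx": 0, "ry": 0, "rz": 0},
    {"dx": 0.366, "dy": 0.99, "dz": 0, "rx": 0, "ry": 0, "rz": 0},
    {"dx": 0.366, "dy": 0.99, "dz": 0, "rx": 0, "ry": 0, "rz": 0},
    {"dx": 0.366, "dy": 0.99, "dz": 0, "rx": 0, "ry": 0, "rz": 0},
  ],
)

```text
t: 2.6
tcp_pos: [0.3766, -0.098, 0.1986]
tool_rot: [0.988, 0.157, 0.0, -0.0]
force: [1.0, -0.5, 1.3]
finger_gap: -0.001
gripper_force: 0.0
```

Request:
move_arm(
  targets=[
    {"dx": 0.366, "dy": 0.99, "dz": 0, "rx": 0, "ry": 0, "rz": 0},
    {"dx": 0.366, "dy": 0.99, "dz": 0, "rx": 0, "ry": 0, "rz": 0},
    {"dx": 0.366, "dy": 0.99, "dz": 0, "rx": 0, "ry": 0, "rz": 0},
    {"dx": 0.366, "dy": 0.99, "dz": 0, "rx": 0, "ry": 0, "rz": 0},
    {"dx": 0.366, "dy": 0.99, "dz": 0, "rx": 0, "ry": 0, "rz": 0},
    {"dx": 0.366, "dy": 0.99, "dz": 0, "rx": 0, "ry": 0, "rz": 0},
    {"dx": 0.366, "dy": 0.99, "dz": 0, "rx": 0, "ry": 0, "rz": 0},
    {"dx": 0.366, "dy": 0.99, "dz": 0, "rx": 0, "ry": 0, "rz": 0},
    {"dx": 0.366, "dy": 0.99, "dz": 0, "rx": 0, "ry": 0, "rz": 0},
    {"dx": 0, "dy": 0, "dz": 0, "rx": 0, "ry": 0, "rz": 0},
  ],
)

```text
t: 3.85
tcp_pos: [0.459, 0.1248, 0.1985]
tool_rot: [0.987, 0.158, 0.0, 0.0]
force: [-0.2, -0.2, -0.2]
finger_gap: 0.001
gripper_force: 0.0
```

Request:
move_arm(
  targets=[
    {"dx": 0.293, "dy": 0.786, "dz": 0, "rx": 0, "ry": 0, "rz": 0},
    {"dx": 0.293, "dy": 0.786, "dz": -0.4, "rx": 0, "ry": 0, "rz": 0},
    {"dx": 0.293, "dy": 0.786, "dz": -0.5, "rx": 0, "ry": 0, "rz": 0},
    {"dx": 0.293, "dy": 0.786, "dz": -0.5, "rx": 0, "ry": 0, "rz": 0},
    {"dx": 0.293, "dy": 0.786, "dz": -0.5, "rx": 0, "ry": 0, "rz": 0},
    {"dx": 0, "dy": 0, "dz": -0.5, "rx": 0, "ry": 0, "rz": 0},
    {"dx": 0, "dy": 0, "dz": -0.5, "rx": 0, "ry": 0, "rz": 0},
    {"dx": 0, "dy": 0, "dz": -0.5, "rx": 0, "ry": 0, "rz": 0},
    {"dx": 0, "dy": 0, "dz": -0.34, "rx": 0, "ry": 0, "rz": 0},
    {"dx": 0, "dy": 0, "dz": 0, "rx": 0, "ry": 0, "rz": 0},
  ],
)

```text
t: 5.1
tcp_pos: [0.495, 0.2213, 0.1044]
tool_rot: [0.988, 0.156, -0.001, 0.0]
force: [0.2, -0.4, 1.0]
finger_gap: -0.001
gripper_force: 0.0
```

```bash
python3 - <<'E'
from station import cams
import cv2,numpy as np
a=cams.snapshot("scene")[195:315,350:480,::-1];b=cams.snapshot("side")[250:350,205:315,::-1]
f=lambda i:cv2.resize(i,(396,int(i.shape[0]*396/i.shape[1])),interpolation=cv2.INTER_CUBIC)
a,b=f(a),f(b);o=np.zeros((max(len(a),len(b)),792,3),np.uint8);o[:len(a),:396]=a;o[:len(b),396:]=b
cv2.imwrite("pics/crop2.png",o)
E
```

```text
(no output)
```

View pics/crop2.png

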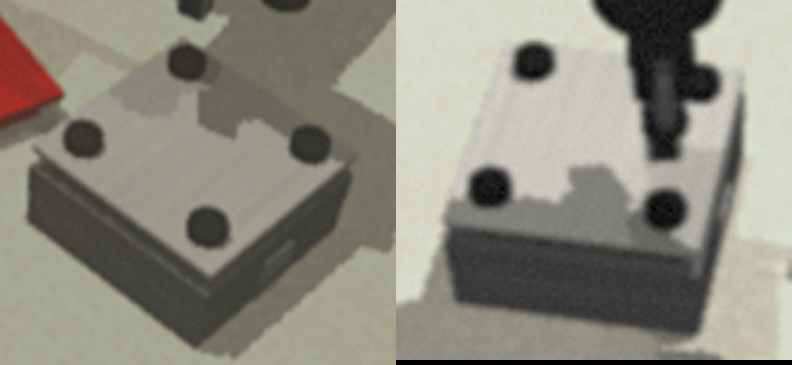

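The tip shows at (193,18) in the scene crop and (663,160) in the side crop. It looks higher than expected above the head, so I compare it with the projected TCP.

```bash
python3 - <<'E'
from h import *
from station import sensors
s=sensors.sense();print(s["tcp_pos"],s["t"])
def M(n):
    m=cams.camera_model(n);K=np.array([[m["fx"],0,m["cx"]],[0,m["fy"],m["cy"]],[0,0,1]]);return K@np.array(m["extrinsics"])[:3]
import cv2
P1,P2=M("scene"),M("side")
for name,p in(("tcp",s["tcp_pos"]),("headtop",[.4956,.223,.095]),("z+20",s["tcp_pos"]+np.array([0,0,.02]))):
    a=P1@np.r_[p,1];b=P2@np.r_[p,1];a/=a[2];b/=b[2]
    print(name,(a[:2]-[350,195])*396/130,(b[:2]-[205,250])*3.6+[396,0])
k=396/130
for u,v,w,x in[(187,61,664,210),(310,144,490,187),(208,226,534,61),(84,138,699,83),(193,18,663,160)]:
    X=cv2.triangulatePoints(P1,P2,np.array([350+u/k-.33,195+v/k-.33]),np.array([205+(w-396)/3.6-.36,250+x/3.6-.36]));print((X[:3]/X[3]).T.round(4))
E
```

```text
[0.49577122 0.22161204 0.10526844] 5.2
tcp [186.76439041  44.87299428] [661.79070545 189.60289379]
headtop [186.1044763   54.29368779] [661.92866495 202.66601922]
z+20 [190.35181749  24.21517009] [660.92462483 167.17787555]
[[0.4956 0.2232 0.0895]]
[[0.6053 0.2279 0.0885]]
[[0.6105 0.1182 0.0901]]
[[0.5012 0.1131 0.0893]]
[[0.4956 0.2215 0.1324]]
```

The heads triangulate to z≈0.089 at mid-head, as expected. The visible tip looks about 25 mm above the reported TCP, so I feel for contact gently.

Request:
move_arm(
  targets=[
    {"dx": 0, "dy": 0.05, "dz": -0.08, "rx": 0, "ry": 0, "rz": 0},
    {"dx": 0, "dy": 0, "dz": -0.08, "rx": 0, "ry": 0, "rz": 0},
    {"dx": 0, "dy": 0, "dz": -0.08, "rx": 0, "ry": 0, "rz": 0},
    {"dx": 0, "dy": 0, "dz": -0.08, "rx": 0, "ry": 0, "rz": 0},
    {"dx": 0, "dy": 0, "dz": -0.08, "rx": 0, "ry": 0, "rz": 0},
    {"dx": 0, "dy": 0, "dz": -0.04, "rx": 0, "ry": 0, "rz": 0},
    {"dx": 0, "dy": 0, "dz": 0, "rx": 0, "ry": 0, "rz": 0},
    {"dx": 0, "dy": 0, "dz": 0, "rx": 0, "ry": 0, "rz": 0},
    {"dx": 0, "dy": 0, "dz": 0, "rx": 0, "ry": 0, "rz": 0},
    {"dx": 0, "dy": 0, "dz": 0, "rx": 0, "ry": 0, "rz": 0},
  ],
)

```text
t: 6.45
tcp_pos: [0.4955, 0.223, 0.0942]
tool_rot: [0.988, 0.157, 0.0, -0.0]
force: [-0.4, 0.0, 0.0]
finger_gap: -0.0
gripper_force: 0.0
```

```bash
python3 - <<'E'
from station import cams
import cv2,numpy as np
a=cams.snapshot("scene")[150:300,330:490,::-1];b=cams.snapshot("side")[220:350,205:345,::-1]
f=lambda i:cv2.resize(i,(396,int(i.shape[0]*396/i.shape[1])),interpolation=cv2.INTER_CUBIC)
a,b=f(a),f(b);o=np.zeros((max(len(a),len(b)),792,3),np.uint8);o[:len(a),:396]=a;o[:len(b),396:]=b
cv2.imwrite("pics/crop3.png",o)
E
```

```text
(no output)
```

View pics/crop3.png

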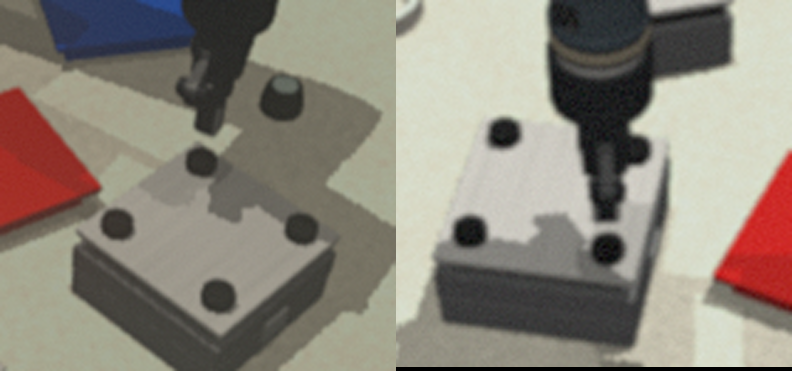

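There is still a clear gap: tip at (208,133) against head top at about (202,152) in the scene crop. Reported z is therefore about 25 mm below the real tip, and force is still zero. x and y agree, so I continue down by feel.

Request:
move_arm(
  targets=[
    {"dx": 0, "dy": 0, "dz": -0.15, "rx": 0, "ry": 0, "rz": 0},
    {"dx": 0, "dy": 0, "dz": -0.15, "rx": 0, "ry": 0, "rz": 0},
    {"dx": 0, "dy": 0, "dz": -0.15, "rx": 0, "ry": 0, "rz": 0},
    {"dx": 0, "dy": 0, "dz": -0.15, "rx": 0, "ry": 0, "rz": 0},
    {"dx": 0, "dy": 0, "dz": -0.1, "rx": 0, "ry": 0, "rz": 0},
    {"dx": 0, "dy": 0, "dz": 0, "rx": 0, "ry": 0, "rz": 0},
    {"dx": 0, "dy": 0, "dz": 0, "rx": 0, "ry": 0, "rz": 0},
    {"dx": 0, "dy": 0, "dz": 0, "rx": 0, "ry": 0, "rz": 0},
    {"dx": 0, "dy": 0, "dz": 0, "rx": 0, "ry": 0, "rz": 0},
    {"dx": 0, "dy": 0, "dz": 0, "rx": 0, "ry": 0, "rz": 0},
  ],
)

```text
t: 7.8
tcp_pos: [0.4956, 0.223, 0.0767]
tool_rot: [0.988, 0.157, 0.0, -0.0]
force: [-0.0, -0.5, 0.0]
finger_gap: -0.003
gripper_force: 0.0
```

Request:
move_arm(
  targets=[
    {"dx": 0, "dy": 0, "dz": -0.04, "rx": 0, "ry": 0, "rz": 0},
    {"dx": 0, "dy": 0, "dz": -0.04, "rx": 0, "ry": 0, "rz": 0},
    {"dx": 0, "dy": 0, "dz": -0.04, "rx": 0, "ry": 0, "rz": 0},
    {"dx": 0, "dy": 0, "dz": -0.04, "rx": 0, "ry": 0, "rz": 0},
    {"dx": 0, "dy": 0, "dz": -0.04, "rx": 0, "ry": 0, "rz": 0},
    {"dx": 0, "dy": 0, "dz": -0.04, "rx": 0, "ry": 0, "rz": 0},
    {"dx": 0, "dy": 0, "dz": 0, "rx": 0, "ry": 0, "rz": 0},
    {"dx": 0, "dy": 0, "dz": 0, "rx": 0, "ry": 0, "rz": 0},
    {"dx": 0, "dy": 0, "dz": 0, "rx": 0, "ry": 0, "rz": 0},
    {"dx": 0, "dy": 0, "dz": 0, "rx": 0, "ry": 0, "rz": 0},
  ],
)

```text
t: 9.05
tcp_pos: [0.4956, 0.223, 0.0707]
tool_rot: [0.988, 0.157, 0.0, -0.0]
force: [0.2, 0.2, 0.4]
finger_gap: 0.002
gripper_force: 0.0
```

Request:
move_arm(
  targets=[
    {"dx": 0, "dy": 0, "dz": -0.04, "rx": 0, "ry": 0, "rz": 0},
    {"dx": 0, "dy": 0, "dz": -0.04, "rx": 0, "ry": 0, "rz": 0},
    {"dx": 0, "dy": 0, "dz": -0.04, "rx": 0, "ry": 0, "rz": 0},
    {"dx": 0, "dy": 0, "dz": 0, "rx": 0, "ry": 0, "rz": 0},
    {"dx": 0, "dy": 0, "dz": 0, "rx": 0, "ry": 0, "rz": 0},
    {"dx": 0, "dy": 0, "dz": 0, "rx": 0, "ry": 0, "rz": 0},
    {"dx": 0, "dy": 0, "dz": 0, "rx": 0, "ry": 0, "rz": 0},
    {"dx": 0, "dy": 0, "dz": 0, "rx": 0, "ry": 0, "rz": 0},
    {"dx": 0, "dy": 0, "dz": 0, "rx": 0, "ry": 0, "rz": 0},
    {"dx": 0, "dy": 0, "dz": 0, "rx": 0, "ry": 0, "rz": 0},
  ],
)

```text
t: 10.3
tcp_pos: [0.4955, 0.223, 0.0676]
tool_rot: [0.988, 0.157, 0.0, -0.0]
force: [-0.1, 0.3, 0.6]
finger_gap: -0.002
gripper_force: 0.0
```

```bash
python3 - <<'E'
from station import cams
import cv2,numpy as np
a=cams.snapshot("scene")[150:300,330:490,::-1];b=cams.snapshot("side")[220:350,205:345,::-1]
f=lambda i:cv2.resize(i,(396,int(i.shape[0]*396/i.shape[1])),interpolation=cv2.INTER_CUBIC)
a,b=f(a),f(b);o=np.zeros((max(len(a),len(b)),792,3),np.uint8);o[:len(a),:396]=a;o[:len(b),396:]=b
cv2.imwrite("pics/crop4.png",o)
E
```

```text
(no output)
```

View pics/crop4.png

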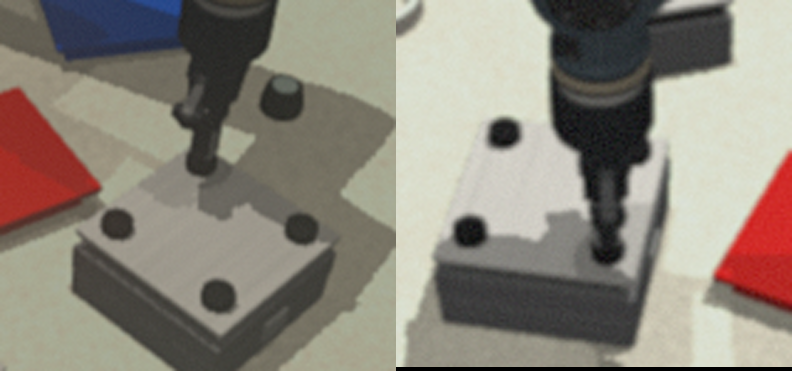

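The tip is now on or just above the head, at (202,163) in the scene crop and (606,248) in the side crop. It is centred and the head is still up. I continue in small steps until force shows.

Request:
move_arm(
  targets=[
    {"dx": 0, "dy": 0, "dz": -0.04, "rx": 0, "ry": 0, "rz": 0},
    {"dx": 0, "dy": 0, "dz": -0.04, "rx": 0, "ry": 0, "rz": 0},
    {"dx": 0, "dy": 0, "dz": 0, "rx": 0, "ry": 0, "rz": 0},
    {"dx": 0, "dy": 0, "dz": 0, "rx": 0, "ry": 0, "rz": 0},
    {"dx": 0, "dy": 0, "dz": 0, "rx": 0, "ry": 0, "rz": 0},
    {"dx": 0, "dy": 0, "dz": 0, "rx": 0, "ry": 0, "rz": 0},
    {"dx": 0, "dy": 0, "dz": 0, "rx": 0, "ry": 0, "rz": 0},
    {"dx": 0, "dy": 0, "dz": 0, "rx": 0, "ry": 0, "rz": 0},
    {"dx": 0, "dy": 0, "dz": 0, "rx": 0, "ry": 0, "rz": 0},
    {"dx": 0, "dy": 0, "dz": 0, "rx": 0, "ry": 0, "rz": 0},
  ],
)

```text
t: 11.65
tcp_pos: [0.4955, 0.223, 0.0656]
tool_rot: [0.988, 0.157, 0.0, 0.0]
force: [-0.3, 0.6, -0.1]
finger_gap: -0.001
gripper_force: 0.0
```

Request:
move_arm(
  targets=[
    {"dx": 0, "dy": 0, "dz": -0.04, "rx": 0, "ry": 0, "rz": 0},
    {"dx": 0, "dy": 0, "dz": -0.04, "rx": 0, "ry": 0, "rz": 0},
    {"dx": 0, "dy": 0, "dz": 0, "rx": 0, "ry": 0, "rz": 0},
    {"dx": 0, "dy": 0, "dz": 0, "rx": 0, "ry": 0, "rz": 0},
    {"dx": 0, "dy": 0, "dz": 0, "rx": 0, "ry": 0, "rz": 0},
    {"dx": 0, "dy": 0, "dz": 0, "rx": 0, "ry": 0, "rz": 0},
    {"dx": 0, "dy": 0, "dz": 0, "rx": 0, "ry": 0, "rz": 0},
    {"dx": 0, "dy": 0, "dz": 0, "rx": 0, "ry": 0, "rz": 0},
    {"dx": 0, "dy": 0, "dz": 0, "rx": 0, "ry": 0, "rz": 0},
    {"dx": 0, "dy": 0, "dz": 0, "rx": 0, "ry": 0, "rz": 0},
  ],
)

```text
t: 12.9
tcp_pos: [0.4955, 0.223, 0.0636]
tool_rot: [0.988, 0.157, 0.0, -0.0]
force: [0.2, 0.1, 0.3]
finger_gap: 0.0
gripper_force: 0.0
```

Request:
move_arm(
  targets=[
    {"dx": 0, "dy": 0, "dz": -0.04, "rx": 0, "ry": 0, "rz": 0},
    {"dx": 0, "dy": 0, "dz": -0.04, "rx": 0, "ry": 0, "rz": 0},
    {"dx": 0, "dy": 0, "dz": 0, "rx": 0, "ry": 0, "rz": 0},
    {"dx": 0, "dy": 0, "dz": 0, "rx": 0, "ry": 0, "rz": 0},
    {"dx": 0, "dy": 0, "dz": 0, "rx": 0, "ry": 0, "rz": 0},
    {"dx": 0, "dy": 0, "dz": 0, "rx": 0, "ry": 0, "rz": 0},
    {"dx": 0, "dy": 0, "dz": 0, "rx": 0, "ry": 0, "rz": 0},
    {"dx": 0, "dy": 0, "dz": 0, "rx": 0, "ry": 0, "rz": 0},
    {"dx": 0, "dy": 0, "dz": 0, "rx": 0, "ry": 0, "rz": 0},
    {"dx": 0, "dy": 0, "dz": 0, "rx": 0, "ry": 0, "rz": 0},
  ],
)

```text
t: 14.15
tcp_pos: [0.4956, 0.223, 0.0622]
tool_rot: [0.988, 0.157, 0.0, -0.0]
force: [-0.6, -1.0, 5.8]
finger_gap: 0.001
gripper_force: 2.7
```

```bash
python3 - <<'E'
from station import cams,sensors
import cv2,numpy as np
s=sensors.sense();print(s["force"],s["tau"])
a=cams.snapshot("scene")[150:300,330:490,::-1];b=cams.snapshot("side")[220:350,205:345,::-1]
f=lambda i:cv2.resize(i,(396,int(i.shape[0]*396/i.shape[1])),interpolation=cv2.INTER_CUBIC)
a,b=f(a),f(b);o=np.zeros((max(len(a),len(b)),792,3),np.uint8);o[:len(a),:396]=a;o[:len(b),396:]=b
cv2.imwrite("pics/crop5.png",o)
E
```

```text
[-0.62579938 -1.04986924  5.829922  ] [-7.40167033e-02 -3.84722543e+01 -1.03645259e+01  1.99558813e-02
 -3.41403801e-01 -4.49001882e-04]
```

View pics/crop5.png

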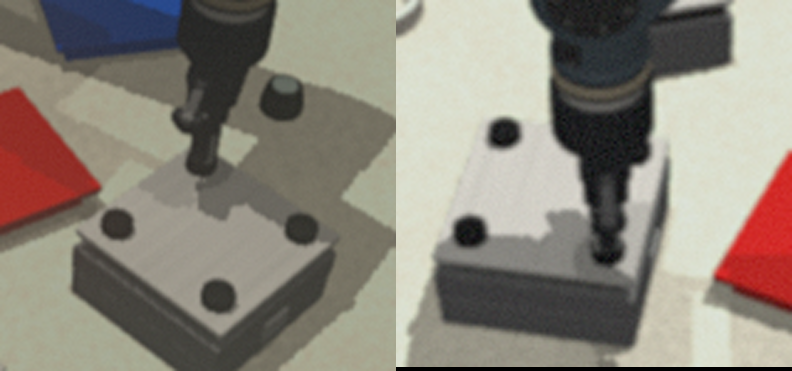

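Contact: 5.8 N at reported z 0.0622, which corresponds to a top at about 95 mm. The reported z thus reads about 32.5 mm low. Halfway is then reported z≈0.0545. I press A to halfway.

Request:
move_arm(
  targets=[
    {"dx": 0, "dy": 0, "dz": -0.05, "rx": 0, "ry": 0, "rz": 0},
    {"dx": 0, "dy": 0, "dz": -0.05, "rx": 0, "ry": 0, "rz": 0},
    {"dx": 0, "dy": 0, "dz": -0.05, "rx": 0, "ry": 0, "rz": 0},
    {"dx": 0, "dy": 0, "dz": -0.05, "rx": 0, "ry": 0, "rz": 0},
    {"dx": 0, "dy": 0, "dz": -0.05, "rx": 0, "ry": 0, "rz": 0},
    {"dx": 0, "dy": 0, "dz": -0.05, "rx": 0, "ry": 0, "rz": 0},
    {"dx": 0, "dy": 0, "dz": -0.03, "rx": 0, "ry": 0, "rz": 0},
    {"dx": 0, "dy": 0, "dz": 0, "rx": 0, "ry": 0, "rz": 0},
    {"dx": 0, "dy": 0, "dz": 0, "rx": 0, "ry": 0, "rz": 0},
    {"dx": 0, "dy": 0, "dz": 0, "rx": 0, "ry": 0, "rz": 0},
  ],
)

```text
t: 15.5
tcp_pos: [0.4956, 0.223, 0.0546]
tool_rot: [0.988, 0.157, 0.0, 0.0]
force: [-1.4, -0.6, 10.2]
finger_gap: 0.001
gripper_force: 4.9
```

Request:
move_arm(
  targets=[
    {"dx": 0, "dy": 0, "dz": 0.88, "rx": 0, "ry": 0, "rz": 0},
    {"dx": 0, "dy": 0, "dz": 0, "rx": 0, "ry": 0, "rz": 0},
    {"dx": 0.766, "dy": -0.699, "dz": 0, "rx": 0, "ry": 0, "rz": 0},
    {"dx": 0.766, "dy": -0.699, "dz": 0, "rx": 0, "ry": 0, "rz": 0},
    {"dx": 0.766, "dy": -0.699, "dz": 0, "rx": 0, "ry": 0, "rz": 0},
    {"dx": 0.766, "dy": -0.699, "dz": 0, "rx": 0, "ry": 0, "rz": 0},
    {"dx": 0.766, "dy": -0.699, "dz": 0, "rx": 0, "ry": 0, "rz": 0},
    {"dx": 0.766, "dy": -0.699, "dz": 0, "rx": 0, "ry": 0, "rz": 0},
    {"dx": 0, "dy": 0, "dz": -0.2, "rx": 0, "ry": 0, "rz": 0},
    {"dx": 0, "dy": 0, "dz": -0.2, "rx": 0, "ry": 0, "rz": 0},
  ],
)

```text
t: 16.75
tcp_pos: [0.6094, 0.118, 0.0646]
tool_rot: [0.988, 0.156, -0.001, -0.0]
force: [-0.8, -0.3, -0.5]
finger_gap: -0.002
gripper_force: 0.0
```

Request:
move_arm(
  targets=[
    {"dx": 0, "dy": 0, "dz": -0.06, "rx": 0, "ry": 0, "rz": 0},
    {"dx": 0, "dy": 0, "dz": -0.06, "rx": 0, "ry": 0, "rz": 0},
    {"dx": 0, "dy": 0, "dz": -0.06, "rx": 0, "ry": 0, "rz": 0},
    {"dx": 0, "dy": 0, "dz": -0.06, "rx": 0, "ry": 0, "rz": 0},
    {"dx": 0, "dy": 0, "dz": -0.06, "rx": 0, "ry": 0, "rz": 0},
    {"dx": 0, "dy": 0, "dz": 0, "rx": 0, "ry": 0, "rz": 0},
    {"dx": 0, "dy": 0, "dz": -0.06, "rx": 0, "ry": 0, "rz": 0},
    {"dx": 0, "dy": 0, "dz": -0.06, "rx": 0, "ry": 0, "rz": 0},
    {"dx": 0, "dy": 0, "dz": -0.06, "rx": 0, "ry": 0, "rz": 0},
    {"dx": 0, "dy": 0, "dz": 0, "rx": 0, "ry": 0, "rz": 0},
  ],
)

```text
t: 18.0
tcp_pos: [0.6088, 0.1187, 0.0548]
tool_rot: [0.988, 0.157, -0.001, 0.0]
force: [-4.2, -1.6, 9.0]
finger_gap: 0.001
gripper_force: 4.4
```

Request:
move_arm(
  targets=[
    {"dx": 0, "dy": 0, "dz": 0.88, "rx": 0, "ry": 0, "rz": 0},
    {"dx": 0, "dy": 0, "dz": 0, "rx": 0, "ry": 0, "rz": 0},
    {"dx": -0.874, "dy": -0.04, "dz": 0, "rx": 0, "ry": 0, "rz": 0},
    {"dx": -0.874, "dy": -0.04, "dz": 0, "rx": 0, "ry": 0, "rz": 0},
    {"dx": -0.874, "dy": -0.04, "dz": 0, "rx": 0, "ry": 0, "rz": 0},
    {"dx": -0.874, "dy": -0.04, "dz": 0, "rx": 0, "ry": 0, "rz": 0},
    {"dx": -0.874, "dy": -0.04, "dz": 0, "rx": 0, "ry": 0, "rz": 0},
    {"dx": 0, "dy": 0, "dz": 0, "rx": 0, "ry": 0, "rz": 0},
    {"dx": 0, "dy": 0, "dz": -0.2, "rx": 0, "ry": 0, "rz": 0},
    {"dx": 0, "dy": 0, "dz": -0.2, "rx": 0, "ry": 0, "rz": 0},
  ],
)

```text
t: 19.25
tcp_pos: [0.5025, 0.1132, 0.065]
tool_rot: [0.988, 0.157, 0.001, 0.0]
force: [-0.2, -0.4, 0.5]
finger_gap: -0.0
gripper_force: 0.0
```

Request:
move_arm(
  targets=[
    {"dx": 0, "dy": 0, "dz": -0.06, "rx": 0, "ry": 0, "rz": 0},
    {"dx": 0, "dy": 0, "dz": -0.06, "rx": 0, "ry": 0, "rz": 0},
    {"dx": 0, "dy": 0, "dz": -0.06, "rx": 0, "ry": 0, "rz": 0},
    {"dx": 0, "dy": 0, "dz": -0.06, "rx": 0, "ry": 0, "rz": 0},
    {"dx": 0, "dy": 0, "dz": -0.06, "rx": 0, "ry": 0, "rz": 0},
    {"dx": 0, "dy": 0, "dz": 0, "rx": 0, "ry": 0, "rz": 0},
    {"dx": 0, "dy": 0, "dz": -0.06, "rx": 0, "ry": 0, "rz": 0},
    {"dx": 0, "dy": 0, "dz": -0.06, "rx": 0, "ry": 0, "rz": 0},
    {"dx": 0, "dy": 0, "dz": -0.06, "rx": 0, "ry": 0, "rz": 0},
    {"dx": 0, "dy": 0, "dz": 0, "rx": 0, "ry": 0, "rz": 0},
  ],
)

```text
t: 20.5
tcp_pos: [0.5016, 0.1131, 0.0543]
tool_rot: [0.988, 0.157, 0.001, 0.0]
force: [-1.8, -0.5, 7.6]
finger_gap: -0.001
gripper_force: 3.5
```

Request:
move_arm(
  targets=[
    {"dx": 0, "dy": 0, "dz": 0.88, "rx": 0, "ry": 0, "rz": 0},
    {"dx": 0, "dy": 0, "dz": 0, "rx": 0, "ry": 0, "rz": 0},
    {"dx": 0.694, "dy": 0.765, "dz": 0, "rx": 0, "ry": 0, "rz": 0},
    {"dx": 0.694, "dy": 0.765, "dz": 0, "rx": 0, "ry": 0, "rz": 0},
    {"dx": 0.694, "dy": 0.765, "dz": 0, "rx": 0, "ry": 0, "rz": 0},
    {"dx": 0.694, "dy": 0.765, "dz": 0, "rx": 0, "ry": 0, "rz": 0},
    {"dx": 0.694, "dy": 0.765, "dz": 0, "rx": 0, "ry": 0, "rz": 0},
    {"dx": 0.694, "dy": 0.765, "dz": 0, "rx": 0, "ry": 0, "rz": 0},
    {"dx": 0, "dy": 0, "dz": -0.2, "rx": 0, "ry": 0, "rz": 0},
    {"dx": 0, "dy": 0, "dz": -0.2, "rx": 0, "ry": 0, "rz": 0},
  ],
)

```text
t: 21.75
tcp_pos: [0.6037, 0.2272, 0.064]
tool_rot: [0.988, 0.157, -0.001, 0.0]
force: [1.3, -0.0, -0.8]
finger_gap: -0.005
gripper_force: 0.0
```

Request:
move_arm(
  targets=[
    {"dx": 0, "dy": 0, "dz": -0.06, "rx": 0, "ry": 0, "rz": 0},
    {"dx": 0, "dy": 0, "dz": -0.06, "rx": 0, "ry": 0, "rz": 0},
    {"dx": 0, "dy": 0, "dz": -0.06, "rx": 0, "ry": 0, "rz": 0},
    {"dx": 0, "dy": 0, "dz": -0.06, "rx": 0, "ry": 0, "rz": 0},
    {"dx": 0, "dy": 0, "dz": -0.06, "rx": 0, "ry": 0, "rz": 0},
    {"dx": 0, "dy": 0, "dz": 0, "rx": 0, "ry": 0, "rz": 0},
    {"dx": 0, "dy": 0, "dz": -0.06, "rx": 0, "ry": 0, "rz": 0},
    {"dx": 0, "dy": 0, "dz": -0.06, "rx": 0, "ry": 0, "rz": 0},
    {"dx": 0, "dy": 0, "dz": -0.06, "rx": 0, "ry": 0, "rz": 0},
    {"dx": 0, "dy": 0, "dz": 0, "rx": 0, "ry": 0, "rz": 0},
  ],
)

```text
t: 23.0
tcp_pos: [0.6051, 0.2274, 0.0549]
tool_rot: [0.988, 0.157, 0.0, 0.0]
force: [-1.9, -0.7, 7.5]
finger_gap: 0.004
gripper_force: 3.5
```

```bash
python3 - <<'E'
from station import cams,sensors
import cv2,numpy as np
a=cams.snapshot("scene")[150:310,330:490,::-1];b=cams.snapshot("side")[220:350,205:345,::-1]
f=lambda i:cv2.resize(i,(396,int(i.shape[0]*396/i.shape[1])),interpolation=cv2.INTER_CUBIC)
a,b=f(a),f(b);o=np.zeros((max(len(a),len(b)),792,3),np.uint8);o[:len(a),:396]=a;o[:len(b),396:]=b
cv2.imwrite("pics/crop6.png",o)
E
```

```text
(no output)
```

View pics/crop6.png

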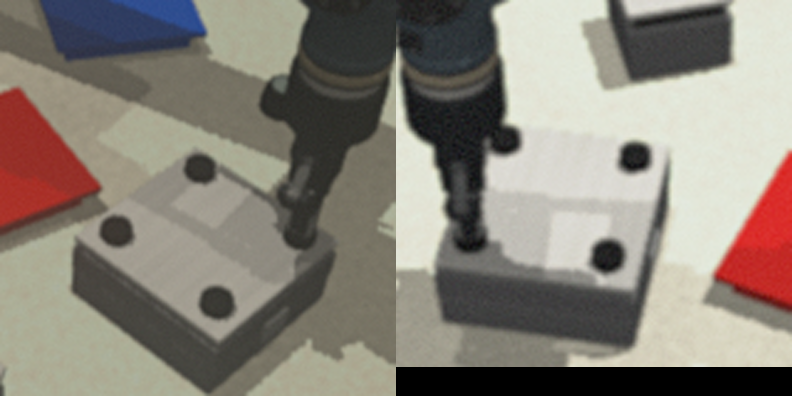

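All three visible heads are about 6–7 crop px lower than at the start, roughly 7.5 mm, and the lid is level. Second round: A, C, B, D, fully home.

Request:
move_arm(
  targets=[
    {"dx": 0, "dy": 0, "dz": 0.88, "rx": 0, "ry": 0, "rz": 0},
    {"dx": 0, "dy": 0, "dz": 0, "rx": 0, "ry": 0, "rz": 0},
    {"dx": -0.878, "dy": -0.038, "dz": 0, "rx": 0, "ry": 0, "rz": 0},
    {"dx": -0.878, "dy": -0.038, "dz": 0, "rx": 0, "ry": 0, "rz": 0},
    {"dx": -0.878, "dy": -0.038, "dz": 0, "rx": 0, "ry": 0, "rz": 0},
    {"dx": -0.878, "dy": -0.038, "dz": 0, "rx": 0, "ry": 0, "rz": 0},
    {"dx": -0.878, "dy": -0.038, "dz": 0, "rx": 0, "ry": 0, "rz": 0},
    {"dx": 0, "dy": 0, "dz": 0, "rx": 0, "ry": 0, "rz": 0},
    {"dx": 0, "dy": 0, "dz": -0.2, "rx": 0, "ry": 0, "rz": 0},
    {"dx": 0, "dy": 0, "dz": -0.2, "rx": 0, "ry": 0, "rz": 0},
  ],
)

```text
t: 24.35
tcp_pos: [0.4969, 0.2232, 0.065]
tool_rot: [0.988, 0.157, 0.001, -0.0]
force: [0.7, -0.6, -0.4]
finger_gap: 0.001
gripper_force: 0.0
```

Request:
move_arm(
  targets=[
    {"dx": 0, "dy": 0, "dz": -0.1, "rx": 0, "ry": 0, "rz": 0},
    {"dx": 0, "dy": 0, "dz": -0.1, "rx": 0, "ry": 0, "rz": 0},
    {"dx": 0, "dy": 0, "dz": -0.1, "rx": 0, "ry": 0, "rz": 0},
    {"dx": 0, "dy": 0, "dz": -0.1, "rx": 0, "ry": 0, "rz": 0},
    {"dx": 0, "dy": 0, "dz": -0.1, "rx": 0, "ry": 0, "rz": 0},
    {"dx": 0, "dy": 0, "dz": -0.1, "rx": 0, "ry": 0, "rz": 0},
    {"dx": 0, "dy": 0, "dz": -0.1, "rx": 0, "ry": 0, "rz": 0},
    {"dx": 0, "dy": 0, "dz": -0.1, "rx": 0, "ry": 0, "rz": 0},
    {"dx": 0, "dy": 0, "dz": 0, "rx": 0, "ry": 0, "rz": 0},
    {"dx": 0, "dy": 0, "dz": 0, "rx": 0, "ry": 0, "rz": 0},
  ],
)

```text
t: 25.6
tcp_pos: [0.4957, 0.2232, 0.0479]
tool_rot: [0.988, 0.157, 0.001, 0.0]
force: [-3.9, -1.6, 18.7]
finger_gap: 0.002
gripper_force: 9.1
```

A is home: 18.7 N at 0.0479, the expected stop. Next C.

Request:
move_arm(
  targets=[
    {"dx": 0, "dy": 0, "dz": 0.8, "rx": 0, "ry": 0, "rz": 0},
    {"dx": 0, "dy": 0, "dz": 0.4, "rx": 0, "ry": 0, "rz": 0},
    {"dx": 0.766, "dy": -0.699, "dz": 0, "rx": 0, "ry": 0, "rz": 0},
    {"dx": 0.766, "dy": -0.699, "dz": 0, "rx": 0, "ry": 0, "rz": 0},
    {"dx": 0.766, "dy": -0.699, "dz": 0, "rx": 0, "ry": 0, "rz": 0},
    {"dx": 0.766, "dy": -0.699, "dz": 0, "rx": 0, "ry": 0, "rz": 0},
    {"dx": 0.766, "dy": -0.699, "dz": 0, "rx": 0, "ry": 0, "rz": 0},
    {"dx": 0.766, "dy": -0.699, "dz": 0, "rx": 0, "ry": 0, "rz": 0},
    {"dx": 0, "dy": 0, "dz": -0.2, "rx": 0, "ry": 0, "rz": 0},
    {"dx": 0, "dy": 0, "dz": -0.2, "rx": 0, "ry": 0, "rz": 0},
  ],
)

```text
t: 26.85
tcp_pos: [0.6094, 0.1182, 0.0645]
tool_rot: [0.988, 0.156, -0.001, -0.0]
force: [0.2, 0.1, -0.4]
finger_gap: -0.0
gripper_force: 0.0
```

Request:
move_arm(
  targets=[
    {"dx": 0, "dy": 0, "dz": -0.1, "rx": 0, "ry": 0, "rz": 0},
    {"dx": 0, "dy": 0, "dz": -0.1, "rx": 0, "ry": 0, "rz": 0},
    {"dx": 0, "dy": 0, "dz": -0.1, "rx": 0, "ry": 0, "rz": 0},
    {"dx": 0, "dy": 0, "dz": -0.1, "rx": 0, "ry": 0, "rz": 0},
    {"dx": 0, "dy": 0, "dz": -0.1, "rx": 0, "ry": 0, "rz": 0},
    {"dx": 0, "dy": 0, "dz": -0.1, "rx": 0, "ry": 0, "rz": 0},
    {"dx": 0, "dy": 0, "dz": -0.1, "rx": 0, "ry": 0, "rz": 0},
    {"dx": 0, "dy": 0, "dz": -0.1, "rx": 0, "ry": 0, "rz": 0},
    {"dx": 0, "dy": 0, "dz": 0, "rx": 0, "ry": 0, "rz": 0},
    {"dx": 0, "dy": 0, "dz": 0, "rx": 0, "ry": 0, "rz": 0},
  ],
)

```text
t: 28.1
tcp_pos: [0.6105, 0.1185, 0.0475]
tool_rot: [0.988, 0.157, 0.0, -0.0]
force: [-3.0, 0.6, 11.7]
finger_gap: -0.003
gripper_force: 5.8
```

C shows only 11.7 N, so the stop isn't certain. I push 1.5 mm more.

Request:
move_arm(
  targets=[
    {"dx": 0, "dy": 0, "dz": -0.02, "rx": 0, "ry": 0, "rz": 0},
    {"dx": 0, "dy": 0, "dz": -0.02, "rx": 0, "ry": 0, "rz": 0},
    {"dx": 0, "dy": 0, "dz": -0.02, "rx": 0, "ry": 0, "rz": 0},
    {"dx": 0, "dy": 0, "dz": 0, "rx": 0, "ry": 0, "rz": 0},
    {"dx": 0, "dy": 0, "dz": 0, "rx": 0, "ry": 0, "rz": 0},
    {"dx": 0, "dy": 0, "dz": 0, "rx": 0, "ry": 0, "rz": 0},
    {"dx": 0, "dy": 0, "dz": 0, "rx": 0, "ry": 0, "rz": 0},
    {"dx": 0, "dy": 0, "dz": 0, "rx": 0, "ry": 0, "rz": 0},
    {"dx": 0, "dy": 0, "dz": 0, "rx": 0, "ry": 0, "rz": 0},
    {"dx": 0, "dy": 0, "dz": 0, "rx": 0, "ry": 0, "rz": 0},
  ],
)

```text
t: 29.35
tcp_pos: [0.6106, 0.1185, 0.0475]
tool_rot: [0.988, 0.157, 0.001, 0.0]
force: [-5.9, -0.2, 19.3]
finger_gap: 0.001
gripper_force: 9.6
```

Request:
move_arm(
  targets=[
    {"dx": 0, "dy": 0, "dz": 0.8, "rx": 0, "ry": 0, "rz": 0},
    {"dx": 0, "dy": 0, "dz": 0.46, "rx": 0, "ry": 0, "rz": 0},
    {"dx": -0.874, "dy": -0.04, "dz": 0, "rx": 0, "ry": 0, "rz": 0},
    {"dx": -0.874, "dy": -0.04, "dz": 0, "rx": 0, "ry": 0, "rz": 0},
    {"dx": -0.874, "dy": -0.04, "dz": 0, "rx": 0, "ry": 0, "rz": 0},
    {"dx": -0.874, "dy": -0.04, "dz": 0, "rx": 0, "ry": 0, "rz": 0},
    {"dx": -0.874, "dy": -0.04, "dz": 0, "rx": 0, "ry": 0, "rz": 0},
    {"dx": 0, "dy": 0, "dz": 0, "rx": 0, "ry": 0, "rz": 0},
    {"dx": 0, "dy": 0, "dz": -0.2, "rx": 0, "ry": 0, "rz": 0},
    {"dx": 0, "dy": 0, "dz": -0.2, "rx": 0, "ry": 0, "rz": 0},
  ],
)

```text
t: 30.6
tcp_pos: [0.5027, 0.1132, 0.0651]
tool_rot: [0.988, 0.157, 0.001, 0.0]
force: [0.1, -0.3, -0.1]
finger_gap: -0.001
gripper_force: 0.0
```

Request:
move_arm(
  targets=[
    {"dx": 0, "dy": 0, "dz": -0.102, "rx": 0, "ry": 0, "rz": 0},
    {"dx": 0, "dy": 0, "dz": -0.102, "rx": 0, "ry": 0, "rz": 0},
    {"dx": 0, "dy": 0, "dz": -0.102, "rx": 0, "ry": 0, "rz": 0},
    {"dx": 0, "dy": 0, "dz": -0.102, "rx": 0, "ry": 0, "rz": 0},
    {"dx": 0, "dy": 0, "dz": -0.102, "rx": 0, "ry": 0, "rz": 0},
    {"dx": 0, "dy": 0, "dz": -0.102, "rx": 0, "ry": 0, "rz": 0},
    {"dx": 0, "dy": 0, "dz": -0.102, "rx": 0, "ry": 0, "rz": 0},
    {"dx": 0, "dy": 0, "dz": -0.102, "rx": 0, "ry": 0, "rz": 0},
    {"dx": 0, "dy": 0, "dz": 0, "rx": 0, "ry": 0, "rz": 0},
    {"dx": 0, "dy": 0, "dz": 0, "rx": 0, "ry": 0, "rz": 0},
  ],
)

```text
t: 31.85
tcp_pos: [0.5013, 0.1133, 0.0473]
tool_rot: [0.988, 0.157, 0.001, 0.0]
force: [-4.2, -0.4, 18.8]
finger_gap: -0.001
gripper_force: 9.6
```

Request:
move_arm(
  targets=[
    {"dx": 0, "dy": 0, "dz": 0.8, "rx": 0, "ry": 0, "rz": 0},
    {"dx": 0, "dy": 0, "dz": 0.416, "rx": 0, "ry": 0, "rz": 0},
    {"dx": 0.694, "dy": 0.765, "dz": 0, "rx": 0, "ry": 0, "rz": 0},
    {"dx": 0.694, "dy": 0.765, "dz": 0, "rx": 0, "ry": 0, "rz": 0},
    {"dx": 0.694, "dy": 0.765, "dz": 0, "rx": 0, "ry": 0, "rz": 0},
    {"dx": 0.694, "dy": 0.765, "dz": 0, "rx": 0, "ry": 0, "rz": 0},
    {"dx": 0.694, "dy": 0.765, "dz": 0, "rx": 0, "ry": 0, "rz": 0},
    {"dx": 0.694, "dy": 0.765, "dz": 0, "rx": 0, "ry": 0, "rz": 0},
    {"dx": 0, "dy": 0, "dz": -0.2, "rx": 0, "ry": 0, "rz": 0},
    {"dx": 0, "dy": 0, "dz": -0.2, "rx": 0, "ry": 0, "rz": 0},
  ],
)

```text
t: 33.1
tcp_pos: [0.6038, 0.2274, 0.0644]
tool_rot: [0.988, 0.157, -0.001, 0.0]
force: [-0.5, -0.6, 0.3]
finger_gap: 0.003
gripper_force: 0.0
```

Request:
move_arm(
  targets=[
    {"dx": 0, "dy": 0, "dz": -0.107, "rx": 0, "ry": 0, "rz": 0},
    {"dx": 0, "dy": 0, "dz": -0.107, "rx": 0, "ry": 0, "rz": 0},
    {"dx": 0, "dy": 0, "dz": -0.107, "rx": 0, "ry": 0, "rz": 0},
    {"dx": 0, "dy": 0, "dz": -0.107, "rx": 0, "ry": 0, "rz": 0},
    {"dx": 0, "dy": 0, "dz": -0.107, "rx": 0, "ry": 0, "rz": 0},
    {"dx": 0, "dy": 0, "dz": -0.107, "rx": 0, "ry": 0, "rz": 0},
    {"dx": 0, "dy": 0, "dz": -0.107, "rx": 0, "ry": 0, "rz": 0},
    {"dx": 0, "dy": 0, "dz": -0.107, "rx": 0, "ry": 0, "rz": 0},
    {"dx": 0, "dy": 0, "dz": 0, "rx": 0, "ry": 0, "rz": 0},
    {"dx": 0, "dy": 0, "dz": 0, "rx": 0, "ry": 0, "rz": 0},
  ],
)

```text
t: 34.35
tcp_pos: [0.6054, 0.2279, 0.0473]
tool_rot: [0.988, 0.157, 0.0, 0.0]
force: [-5.1, -1.9, 16.4]
finger_gap: -0.0
gripper_force: 8.3
```

D is home. Retreat up and aside, then inspect.

Request:
move_arm(
  targets=[
    {"dx": 0, "dy": 0, "dz": 0.8, "rx": 0, "ry": 0, "rz": 0},
    {"dx": 0, "dy": 0, "dz": 0.8, "rx": 0, "ry": 0, "rz": 0},
    {"dx": 0, "dy": 0, "dz": 0.8, "rx": 0, "ry": 0, "rz": 0},
    {"dx": 0, "dy": 0.8, "dz": 0.8, "rx": 0, "ry": 0, "rz": 0},
    {"dx": 0, "dy": 0.8, "dz": 0.8, "rx": 0, "ry": 0, "rz": 0},
    {"dx": 0, "dy": 0.8, "dz": 0.8, "rx": 0, "ry": 0, "rz": 0},
    {"dx": 0, "dy": 0.8, "dz": 0, "rx": 0, "ry": 0, "rz": 0},
    {"dx": 0, "dy": 0.8, "dz": 0, "rx": 0, "ry": 0, "rz": 0},
    {"dx": 0, "dy": 0.8, "dz": 0, "rx": 0, "ry": 0, "rz": 0},
    {"dx": 0, "dy": 0, "dz": 0, "rx": 0, "ry": 0, "rz": 0},
  ],
)

```text
t: 35.6
tcp_pos: [0.6046, 0.3496, 0.1628]
tool_rot: [0.987, 0.158, -0.001, 0.0]
force: [-0.6, -0.2, -0.4]
finger_gap: -0.0
gripper_force: 0.0
```

```bash
python3 - <<'E'
from station import cams,sensors
import cv2,numpy as np
a=cams.snapshot("scene")[:,:,::-1];b=cams.snapshot("side")[:,:,::-1]
cv2.imwrite("pics/sc_end.png",a);cv2.imwrite("pics/si_end.png",b)
a=a[195:345,260:480];b=b[190:350,205:345]
f=lambda i:cv2.resize(i,(396,int(i.shape[0]*396/i.shape[1])),interpolation=cv2.INTER_CUBIC)
a,b=f(a),f(b);o=np.zeros((max(len(a),len(b)),792,3),np.uint8);o[:len(a),:396]=a;o[:len(b),396:]=b
cv2.imwrite("pics/crop7.png",o)
E
```

```text
(no output)
```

View pics/crop7.png

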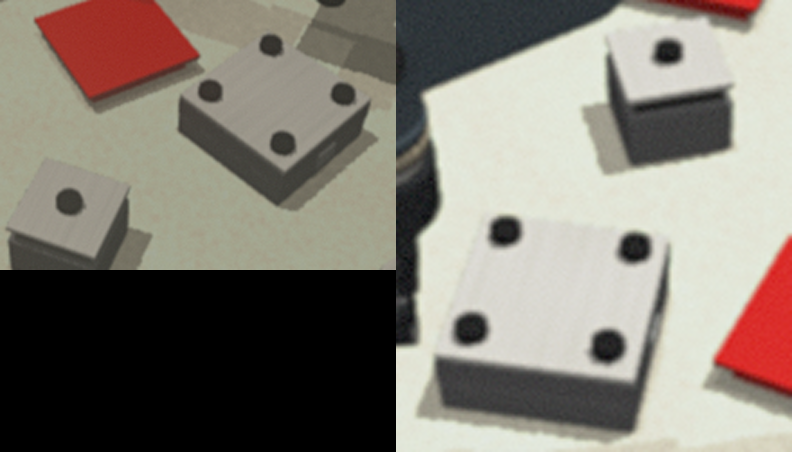

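The wide lid sits flush with no seal gap. Its heads are at (271,45), (343,93), (282,142) and (209,90) in the scene crop, and the small plunger at (69,201) is still up. A's stop read 0.5 mm higher than the others, so I check head heights by blob centroids.

```bash
python3 - <<'E'
from h import *
import cv2
def M(n):
    m=cams.camera_model(n);K=np.array([[m["fx"],0,m["cx"]],[0,m["fy"],m["cy"]],[0,0,1]]);return K@np.array(m["extrinsics"])[:3]
P1,P2=M("scene"),M("side")
def cen(f,u,v):
    g=cv2.imread(f,0).astype(float);u,v=int(u),int(v);w=g[v-8:v+9,u-8:u+9]
    W=np.clip(105-w,0,50);y,x=np.mgrid[-8:9,-8:9];W*=(x*x+y*y<60)
    return np.array([u+(x*W).sum()/W.sum(),v+(y*W).sum()/W.sum()])
for n,F1,F2,z in(("start","pics/scene0.png","pics/side0.png",.089),("end","pics/sc_end.png","pics/si_end.png",.074)):
  for k,x,y in("a",.4956,.2232),("b",.5012,.1131),("c",.6105,.1182),("d",.6053,.2279):
    q=[(P@[x,y,z,1]) for P in(P1,P2)];q=[(p[:2]/p[2]).round() for p in q]
    X=cv2.triangulatePoints(P1,P2,cen(F1,*q[0]),cen(F2,*q[1]));print(n,k,(X[:3]/X[3]).T.round(4))
E
```

```text
start a [[0.4957 0.2225 0.0883]]
start b [[0.5011 0.1125 0.0882]]
start c [[0.6109 0.1178 0.0888]]
start d [[0.6057 0.2277 0.0876]]
end a [[0.4957 0.2226 0.0746]]
end b [[0.501  0.1126 0.0733]]
end c [[0.6109 0.1179 0.0736]]
end d [[0.6057 0.2279 0.0736]]
```

A measures about 0.5–1 mm higher than the others, which agrees with its stop reading. I press A once more to make sure it is home.

Request:
move_arm(
  targets=[
    {"dx": -0.627, "dy": -0.713, "dz": 0, "rx": 0, "ry": 0, "rz": 0},
    {"dx": -0.627, "dy": -0.713, "dz": 0, "rx": 0, "ry": 0, "rz": 0},
    {"dx": -0.627, "dy": -0.713, "dz": 0, "rx": 0, "ry": 0, "rz": 0},
    {"dx": -0.627, "dy": -0.713, "dz": 0, "rx": 0, "ry": 0, "rz": 0},
    {"dx": -0.627, "dy": -0.713, "dz": 0, "rx": 0, "ry": 0, "rz": 0},
    {"dx": -0.627, "dy": -0.713, "dz": -0.4, "rx": 0, "ry": 0, "rz": 0},
    {"dx": -0.627, "dy": -0.713, "dz": -0.8, "rx": 0, "ry": 0, "rz": 0},
    {"dx": 0, "dy": 0, "dz": -0.9, "rx": 0, "ry": 0, "rz": 0},
    {"dx": 0, "dy": 0, "dz": -0.9, "rx": 0, "ry": 0, "rz": 0},
    {"dx": 0, "dy": 0, "dz": -0.9, "rx": 0, "ry": 0, "rz": 0},
  ],
)

```text
t: 36.95
tcp_pos: [0.4958, 0.2223, 0.066]
tool_rot: [0.988, 0.156, 0.0, 0.0]
force: [0.1, -0.2, -0.3]
finger_gap: -0.001
gripper_force: 0.0
```

Request:
move_arm(
  targets=[
    {"dx": 0, "dy": 0, "dz": 0, "rx": 0, "ry": 0, "rz": 0},
    {"dx": 0, "dy": 0, "dz": -0.12, "rx": 0, "ry": 0, "rz": 0},
    {"dx": 0, "dy": 0, "dz": -0.12, "rx": 0, "ry": 0, "rz": 0},
    {"dx": 0, "dy": 0, "dz": -0.12, "rx": 0, "ry": 0, "rz": 0},
    {"dx": 0, "dy": 0, "dz": -0.12, "rx": 0, "ry": 0, "rz": 0},
    {"dx": 0, "dy": 0, "dz": -0.12, "rx": 0, "ry": 0, "rz": 0},
    {"dx": 0, "dy": 0, "dz": -0.12, "rx": 0, "ry": 0, "rz": 0},
    {"dx": 0, "dy": 0, "dz": -0.04, "rx": 0, "ry": 0, "rz": 0},
    {"dx": 0, "dy": 0, "dz": 0, "rx": 0, "ry": 0, "rz": 0},
    {"dx": 0, "dy": 0, "dz": 0, "rx": 0, "ry": 0, "rz": 0},
  ],
)

```text
t: 38.2
tcp_pos: [0.4956, 0.2233, 0.0479]
tool_rot: [0.988, 0.157, 0.0, -0.0]
force: [-1.2, -0.5, 5.6]
finger_gap: 0.003
gripper_force: 2.7
```

Request:
move_arm(
  targets=[
    {"dx": 0, "dy": 0, "dz": -0.04, "rx": 0, "ry": 0, "rz": 0},
    {"dx": 0, "dy": 0, "dz": -0.04, "rx": 0, "ry": 0, "rz": 0},
    {"dx": 0, "dy": 0, "dz": -0.02, "rx": 0, "ry": 0, "rz": 0},
    {"dx": 0, "dy": 0, "dz": 0, "rx": 0, "ry": 0, "rz": 0},
    {"dx": 0, "dy": 0, "dz": 0, "rx": 0, "ry": 0, "rz": 0},
    {"dx": 0, "dy": 0, "dz": 0, "rx": 0, "ry": 0, "rz": 0},
    {"dx": 0, "dy": 0, "dz": 0, "rx": 0, "ry": 0, "rz": 0},
    {"dx": 0, "dy": 0, "dz": 0, "rx": 0, "ry": 0, "rz": 0},
    {"dx": 0, "dy": 0, "dz": 0, "rx": 0, "ry": 0, "rz": 0},
    {"dx": 0, "dy": 0, "dz": 0, "rx": 0, "ry": 0, "rz": 0},
  ],
)

```text
t: 39.45
tcp_pos: [0.4956, 0.2233, 0.0473]
tool_rot: [0.988, 0.157, 0.001, 0.0]
force: [-4.2, -1.8, 19.3]
finger_gap: -0.003
gripper_force: 9.4
```

A now stops at 0.0473 like the others. Retreat and hand in.

Request:
move_arm(
  targets=[
    {"dx": 0, "dy": 0, "dz": 0.8, "rx": 0, "ry": 0, "rz": 0},
    {"dx": 0, "dy": 0, "dz": 0.8, "rx": 0, "ry": 0, "rz": 0},
    {"dx": 0, "dy": 0, "dz": 0.8, "rx": 0, "ry": 0, "rz": 0},
    {"dx": 0, "dy": 0.8, "dz": 0.8, "rx": 0, "ry": 0, "rz": 0},
    {"dx": 0, "dy": 0.8, "dz": 0.8, "rx": 0, "ry": 0, "rz": 0},
    {"dx": 0, "dy": 0.8, "dz": 0.8, "rx": 0, "ry": 0, "rz": 0},
    {"dx": 0, "dy": 0.8, "dz": 0, "rx": 0, "ry": 0, "rz": 0},
    {"dx": 0, "dy": 0.8, "dz": 0, "rx": 0, "ry": 0, "rz": 0},
    {"dx": 0, "dy": 0, "dz": 0, "rx": 0, "ry": 0, "rz": 0},
    {"dx": 0, "dy": 0, "dz": 0, "rx": 0, "ry": 0, "rz": 0},
  ],
)

```text
t: 40.7
tcp_pos: [0.4949, 0.3228, 0.1639]
tool_rot: [0.988, 0.157, -0.001, 0.0]
force: [0.1, 1.1, 0.7]
finger_gap: -0.001
gripper_force: 0.0
```

```bash
python3 -c "
from station import order
print(order.sign_off())"
```

```text
the job is handed in; nothing more can be done
None
```

The wide case is closed and handed in at about 41 s: plungers pressed in star order A, C, B, D to halfway, then in the same order fully home, plus one extra press on A at the end because it read about 0.5 mm high; the lid looked flush before that press, all four plungers stopped at the same height, and the small case's plunger is still up.

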